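# Flip the feeding tag of the jar

## Task

The animals in the round jar have been fed, so flip the hinged white tag that stands in front of the round jar right over its pivot, until it lies flat on the other side with its other face up. Only push and press it gently with the fingertips (pressing down its short tail raises it, and it must be pushed over and pressed flat), without lifting the stand or shoving it out of place. Leave the square tub's tag and everything else as they are.

Things in the scene. Friction and masses are not known exactly. Their poses are not given: they have to be found in the camera images.
- jar_stand: Tag stand in front of the round jar: loose, 0.9 kg, dark steel base plate 70 x 170 x 10 mm (its x by y); origin at the centre of its underside, z up. The hinge pin runs along its x axis, midway, 60 mm up. The blade of the paddle starts on its -y side and must end on its +y side. Its yaw is within about 0.45 rad of zero, so +y is roughly the robot's left
- jar_paddle (a joint): Angle of the paddle to be flipped (rad): 0 = blade level on the -y rest, 1.57 = straight up, 3.14 = turned right over, level on the +y rest, where it stops; it starts between 0 and 0.35. The hinge is slightly stiff (about 0.03 N m, paddle 45 g) and the paddle stays at any angle where it is left. The face that starts up bears a grey ring, the other face a grey bar
- jar_pivot (a point): Middle of the hinge pin of the jar's tag, 60 mm above the table; turns with the stand, not the paddle. Two cheeks hold the pin, 29 mm to either side, 18 mm long in the stand's y, tops 69 mm above the table. Two rests, 40 mm wide and 6 mm thick, stand 62 mm either side of the pin along the stand's y, tops 57.5 mm above the table
- jar_blade_end (a point): Middle of the free end of the blade of the jar's paddle. The paddle is one flat piece of white plastic, 5 mm thick: the blade is 50 mm wide and reaches from 12 to 70 mm from the pin; this point is 70 mm from the pin, half-way through the thickness
- jar_tail_end (a point): Middle of the free end of the tail of the jar's paddle, 40 mm from the pin, half-way through the thickness. The tail is 24 mm wide, on the opposite side of the pin from the blade and in line with it, so that pressing the tail down raises the blade
- tub_stand: Tag stand in front of the square tub, identical to the jar's stand, to be left alone; origin at the centre of its underside
- tub_blade_end (a point): Free end of the blade of the paddle on the tub's stand (identical paddle, to be left as it is)
- jar: Round clear jar with a white lid, soil inside, 92 mm across (lid 98), 115 mm tall, loose, origin at the centre of its underside; its tag stand is 0.17 to 0.19 m from it on the robot's side
- tub: Square clear tub with a white perforated lid, soil inside, 100 x 100 mm (lid 112), 85 mm tall, loose, origin at the centre of its underside; its tag stand is 0.17 to 0.19 m from it on the robot's side
- vial: Bystander: small capped vial, 26 mm across, 70 mm tall, stands between the two tag stands; origin at its underside
- dish: Bystander: small white dish, 60 mm across, 20 mm high; origin at its underside
- sprayer: Bystander: white bottle with a black cap, 60 mm across, 170 mm tall; origin at its underside
- thermometer: Bystander: white display 60 mm wide, 60 mm tall, 22 mm deep, off to the left; origin at its underside
- controller: Bystander: white box with a dark front, 80 mm wide, 55 mm tall, 40 mm deep, off to the right; origin at its underside
- spoon: Bystander: spoon 150 mm long lying on the table between the two tag stands, handle towards the robot
There are look-alikes about, which are no part of the job. Leave any orange or purple look-alike of the jar_stand alone.

How it is judged (in metres and radians):
On the way, in this order (a step that is already met when the one before it is completed fails the run):
1. the blade of the jar's tag is raised from its rest (value of joint jar_paddle above 0.6 rad), for 0.1 s.
2. the jar's tag lies turned over on the other rest (value of joint jar_paddle above 3.02 rad), for 0.2 s.
At the end, for the whole second after the job is handed in: The jar's paddle is turned over to within 0.12 rad of level on the far rest and still; its stand is upright, at rest and within 30 mm of where it was; the tub's tag and stand are within 12 mm, all other things within 25 mm of where they were (value of joint jar_paddle above 3.02 rad and velocity of joint jar_paddle between -0.1 and 0.1 rad/s and distance of jar_stand from where it was at the start of the episode below 0.03 m and angle between jar_stand's own z axis and vertical below 0.05 rad and linear speed of jar_stand below 0.02 m/s and distance of each of tub_blade_end, tub_stand from where it was at the start of the episode below 0.012 m and distance of each of jar, tub, vial, dish, sprayer, thermometer, controller, spoon from where it was at the start of the episode below 0.025 m); the robot touches nothing.
It fails at once if the stand of the jar's tag is lifted off the table (height (world z) of jar_stand above 0.008 m).
It fails at once if the stand of the jar's tag is tipped by more than 0.15 rad or pushed more than 30 mm (angle between jar_stand's own z axis and vertical above 0.15 rad or distance of jar_stand from where it was at the start of the episode above 0.03 m).
It fails at once if the tub's tag is turned or its stand moved by more than 12 mm (distance of any of tub_blade_end, tub_stand from where it was at the start of the episode above 0.012 m).
It fails at once if the jar, the tub or a bystander is moved by more than 25 mm (distance of any of jar, tub, vial, dish, sprayer, thermometer, controller, spoon from where it was at the start of the episode above 0.025 m).
It fails at once if the fingers press on the tag with more than 40 N (contact force between the fingers and jar_stand above 40 N).
It also fails if it takes over 48 s, if anything falls off the work surface, if the arm or the gripper's body presses on something with over 40 N, if the wrist force passes 120 N, or if a joint passes its speed limit or range.

## Robot

A 6-joint arm with a two-finger parallel gripper is mounted at the origin on the work surface. World frame = base frame: x ahead of the robot, y to its left, z up, the work surface at z = 0. Lengths are in m, angles in degrees, forces in N, time in s.
With the tool pointing down it reaches from about 0.4 to 0.825 m from the base axis. Payload 7 kg.
Tool frame: the origin (TCP) lies at the very end of the fingers, on their centre line; the grasp point (between the pads) lies 19 mm behind it; z points along the fingers, y is the line along which they close (so a half turn about z gives the same grasp; the last joint's range is limited). The gripper opens to 88 mm and grips with 3 to 60 N. Pads are 19 mm wide; open, the fingers measure 130 mm over their backs; the gripper's body (78 mm by 193 mm) begins 47 mm behind the grasp point.
Start: joints at [86.064, 20.546, 0.682, 0, -70.136, -16.507], TCP at [0.236, 0.632, 0.227] pointing down, gripper open.
Joint ranges: [-176.03, 176.03], [-82.01, 121.73], [-58.28, 71.71], [-173.87, 95.51], [-174.79, -0.11], [-173.66, 173.66]. Speed limits (degrees/s): [136.94, 136.94, 172.46, 180, 180, 180].

## Interface

Orientations are given as [roll, pitch, yaw] about the fixed x, y, z axes, in that order (R = Rz(yaw) Ry(pitch) Rx(roll)).
In Python, from plant import r gives the robot as it stands. The module is installed in compiled form; this text tells all that it offers.
- The arm moves only by the tool jog_arm, never from a script. Its arguments are lists of equal length, an entry for each row: "travel": the shift along the tool's x, y, z each as a share of 50 cm, from -1 to 1, a list of three; "dr": the turn, a rotation vector about the tool's x, y, z each as a share of 360 degrees, from -1 to 1, a list of three; "claw": the opening, from 0 (shut) to 1 (fully open). A call has exactly 10 rows; each row is the pose to reach, as a shift and turn from the pose commanded when the call began, along the tool's axes at that moment, turning the shorter way round; what a row does not reach only later rows make up. A row lasts 1/8 s, in which the tool goes at most 62.5 mm and 10.7 degrees, less where a joint would pass 70% of its speed; a pose out of reach is approached as far as the arm can. A call with a number of a shift or a turn outside -1 to 1 is refused whole. A call with a gripper value outside its range is refused whole. The fingers move at their own pace and stop on an object; "newtons" is the grip in N (left out, the last holds). Time passes only in rows, so rows that repeat a pose let the fingers close, or fill a call up. It gives the time, the measured TCP pose, the force, the opening and the grip force at its end, in the units of the state.
- r.get_state(): the state, without advancing time (a new reading comes with each control period).
- r.capture(name): name is "scene" or "top" or "wrist"; returns a dict with "pixels" (480x640x3 uint8, red, green, blue), "range_z" (480x640 float32, m along the optical axis (not along the pixel's ray), 0 where there is no reading), "fx", "fy", "cx", "cy" (pixels), "position" and "attitude" of the camera in the world; the wrist camera has in their place "hand_eye" (4x4, takes a point from camera to tool coordinates, whose origin is the TCP and whose axes are the flange's). Camera axes: x right, y up, looking along -z (the intrinsics and any distortion apply to the point x, -y, -z); pixel columns grow to the right and rows downward; lengths in m; the calibration is good to about 2 mm. A picture is of the moment at which its call begins: read the wrist's pose just before it.
- r.close_job(): hands the job in; it is judged then, once.
Trained networks look in the newest picture that a camera, given by its name, has taken for a name from the list of things; names that differ only in an ending like _2 or _b are one class to them, and where a whole thing is asked for, a point or a joint stands for the part that bears it (a point fixed in the world has none). Each returns a list of dicts, best first, with "conf" (0 to 1); they miss things now and then, are a little off and sometimes report something else, mostly with a low value. They report only what shows in the picture. A call takes as long as a camera call. They do not tell look-alikes from the thing itself.
- r.boxes_of(name, camera): "extent" ([left, top, right, bottom] in pixels, round what is visible of it).
- r.regions_of(name, camera): "pixels" (480x640 bool, what is visible of it) and "extent" ([left, top, right, bottom] in pixels, round what is visible of it).
- r.tip_of(name, camera): "at" ([column, row] in pixels: a listed point, or the origin of a listed thing).
The state is a dict: "time_s": time; "joints": joint angles; "qd": joint speeds; "joint_torque": joint torques, N m; "tcp_pos": TCP position; "eef_rot": TCP orientation; "contact_force": force on the tool from outside, world axes, zero at the start; "moment": the same for the moment, N m; "gripper_width": finger opening in m; "gripper_force": force on a finger pad.
Only numpy, scipy, OpenCV 4.12 (cv2) and the standard library are available. Lean on these libraries where they do the work, as an engineer would, in place of code of your own. Each camera call takes 0.05 s, during which the arm holds its last target. There are 200 camera calls.

## Working session

There is one attempt and no reset: what is moved stays moved. The work goes in short steps, Python scripts to look and compute and a tool call to move; the robot and the scene stay as the last step left them, time stands still between calls to the robot, and variables do not carry over. Pictures are saved under pics/ and viewed, at most 10 in all, crops included, and the job is handed in when it is done.

Besides the shell and the picture viewer there is one more tool, called after "Emit:" as name(argument=value, ...) on one line, values as JSON. jog_arm: Moves the arm, as the interface text tells. Its arguments: {"type":"object","properties":{"travel":{"type":"array"},"dr":{"type":"array"},"claw":{"type":"array"},"newtons":{"type":"number"}},"required":["travel","dr","claw"]}

```bash
mkdir -p pics; cat > h.py <<'E'
import numpy as np, cv2
from scipy.spatial.transform import Rotation as R
from plant import r
def att(c):
    a=np.array(c["attitude"],float)
    return a if a.shape==(3,3) else (R.from_quat(a).as_matrix() if a.size==4 else R.from_euler('xyz',a,degrees=True).as_matrix())
def world(c,u,v,z=None):
    z=c["range_z"][int(round(v)),int(round(u))] if z is None else z
    p=np.array([(u-c["cx"])/c["fx"]*z,-(v-c["cy"])/c["fy"]*z,-z])
    return att(c)@p+np.array(c["position"])
def cloud(c):
    v,u=np.mgrid[0:480,0:640]; z=c["range_z"]
    p=np.stack([(u-c["cx"])/c["fx"]*z,-(v-c["cy"])/c["fy"]*z,-z],-1)
    return p@att(c).T+np.array(c["position"])
def save(n,im): cv2.imwrite("pics/"+n,im[...,::-1])
E
python3 - <<'E'
from h import *
for n in("scene","top"):
    c=r.capture(n); save(n+".png",c["pixels"])
    print(n,c["position"],c["attitude"],[k for k in c])
    for t in("jar_stand","jar","tub","jar_blade_end","jar_pivot","jar_tail_end"):
        try:
            for d in r.tip_of(t,n): print(t,round(d["conf"],2),np.round(d["at"]),np.round(world(c,*d["at"]),3))
        except Exception as e: print(t,e)
    for d in r.boxes_of("jar_stand",n): print("box",d)
print(r.get_state())
E
```

```text
scene [1.24323858 0.28383346 1.16220041] [ 35.25481912   0.91237046 112.99558669] ['pixels', 'range_z', 'fx', 'fy', 'cx', 'cy', 'position', 'attitude']
jar_stand 0.9 [464. 368.] [0.701 0.383 0.008]
jar_stand 0.79 [412. 279.] [0.546 0.209 0.043]
jar_stand 0.75 [452. 230.] [0.382 0.261 0.064]
jar_stand 0.58 [243. 190.] [ 0.476 -0.284  0.08 ]
tub 0.77 [222. 274.] [ 0.729 -0.207  0.085]
tub 0.32 [318. 296.] [0.659 0.009 0.008]
jar_blade_end 0.81 [387. 260.] [0.495 0.131 0.012]
jar_blade_end 0.68 [504. 361.] [ 0.645  0.464 -0.001]
jar_blade_end 0.66 [443. 238.] [0.391 0.246 0.031]
jar_blade_end 0.53 [322. 274.] [ 0.589 -0.009 -0.003]
jar_pivot 0.95 [417. 265.] [0.518 0.21  0.067]
jar_pivot 0.72 [458. 215.] [0.33  0.263 0.067]
jar_pivot 0.62 [468. 357.] [0.699 0.381 0.062]
jar_tail_end 0.81 [433. 269.] [0.478 0.248 0.014]
jar_tail_end 0.75 [453. 355.] [0.707 0.35  0.061]
jar_tail_end 0.67 [463. 205.] [0.27  0.265 0.04 ]
box {'extent': [430.3, 198.5, 481.7, 257.0], 'conf': 0.97}
box {'extent': [426.1, 342.9, 505.9, 384.2], 'conf': 0.82}
box {'extent': [379.5, 252.5, 450.5, 295.7], 'conf': 0
[... 943 characters left out ...]
'conf': 0.6}
{'time_s': 0.8, 'joints': array([ 8.60655785e+01,  2.05452841e+01,  6.82296402e-01,  1.16481637e-03,
       -7.01365637e+01, -1.65080628e+01]), 'qd': array([ 0.00549953, -0.00194599,  0.00594584, -0.02146137,  0.00733962,
       -0.04501835]), 'joint_torque': array([ 5.26056920e-04, -5.82280397e+01,  2.93285733e+01,  7.00183421e+00,
        1.26486298e-02, -2.98119937e-05]), 'tcp_pos': array([0.23575942, 0.63246779, 0.22657963]), 'eef_rot': array([-1.79999259e+02, -9.22881692e-04, -2.04420885e+01]), 'contact_force': array([ 0.25120289, -0.36112273,  0.72277879]), 'moment': array([ 0.03101465, -0.02014775,  0.04595438]), 'gripper_force': 0.0, 'gripper_width': 0.08763386666152767}
```

```bash
python3 - <<'E'
import cv2,numpy as np
a=cv2.imread("pics/top.png")
cv2.imwrite("pics/topc.png",a)
s=cv2.imread("pics/scene.png")[180:400,360:520]
t=a[215:265,195:280]
s=cv2.resize(s,None,fx=2.5,fy=2.5); t=cv2.resize(t,None,fx=4.7,fy=4.7,interpolation=cv2.INTER_CUBIC)
o=np.zeros((550,800,3),np.uint8); o[:s.shape[0],:s.shape[1]]=s; o[:t.shape[0],400:400+t.shape[1]]=t[:,:400]
cv2.imwrite("pics/crop.png",o)
E
```

```text
(no output)
```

View pics/top.png

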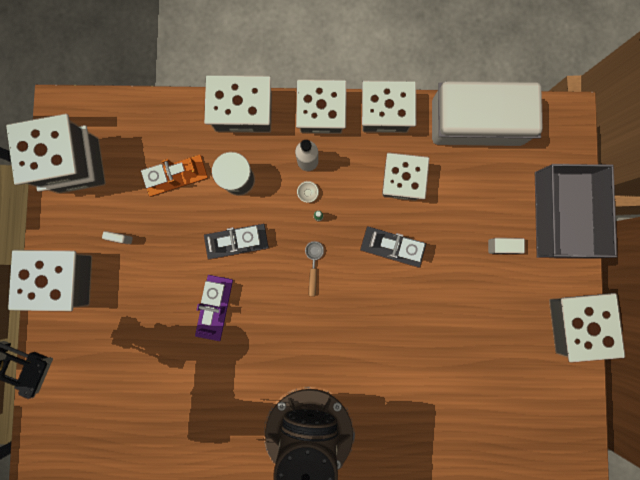

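View pics/crop.png

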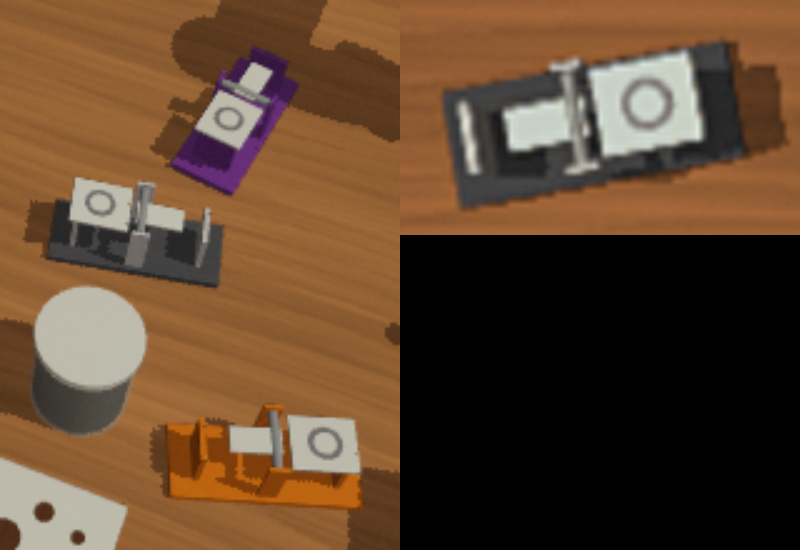

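The top view shows these candidates:
- Dark stand at (237,241), in front of the round jar (232,172). Its ring-faced blade is on the right, towards -y. I choose this one.
- Tub's dark stand at (393,246).
- Orange look-alike at (174,175).
- Purple look-alike at (214,307).

The crop confirms the dark steel plate, with the ring up and the blade at -y.

```bash
cat > meas.py <<'E'
from h import *
def meas(show=True):
    P=[];C=[]
    for n in("top","scene"):
        c=r.capture(n); p=cloud(c).reshape(-1,3); col=c["pixels"].reshape(-1,3).astype(float)
        m=(abs(p[:,0]-.505)<.1)&(abs(p[:,1]-.2)<.14)&(c["range_z"].ravel()>0)&(p[:,2]>-.02)&(p[:,2]<.15)
        p,col=p[m],col[m]
        print(n,len(p))
        sat=col.max(1)-col.min(1)
        pl=(abs(p[:,2]-.01)<.006)&(sat<30)&(col.max(1)<110)
        rect=cv2.minAreaRect((p[pl][:,:2]*1000).astype(np.float32)); print(" plate",pl.sum(),rect)
        w=(sat<40)&(p[:,2]>.045)&(col.min(1)>120)
        q=p[w]; print(" white",w.sum(),"z",np.percentile(q[:,2],[2,50,98]).round(4))
        print(" rectw",cv2.minAreaRect((q[:,:2]*1000).astype(np.float32)))
        yield p,col,q
if __name__=="__main__":
    for p,col,q in meas():
        # profile of z along estimated stand y
        yaw=np.radians(10); o=np.array([.505,.195])
        d=q[:,:2]-o; s=-np.sin(yaw)*d[:,0]+np.cos(yaw)*d[:,1]; t=np.cos(yaw)*d[:,0]+np.sin(yaw)*d[:,1]
        for a in np.arange(-.09,.1,.01):
            m=(s>=a)&(s<a+.01)
            if m.sum(): print("  %.2f n%d z %.4f t %.3f..%.3f"%(a,m.sum(),np.median(q[m,2]),t[m].min(),t[m].max()))
E
python3 meas.py
```

```text
top 7242
 plate 721 ((511.26348876953125, 208.8096923828125), (68.6113510131836, 168.6136474609375), 11.470787048339844)
 white 593 z [0.0571 0.0654 0.0721]
 rectw ((512.1137084960938, 206.73248291015625), (61.53166961669922, 133.75047302246094), 10.725118637084961)
  -0.06 n46 z 0.0677 t -0.014..0.035
  -0.05 n66 z 0.0681 t -0.014..0.033
  -0.04 n68 z 0.0667 t -0.014..0.035
  -0.03 n65 z 0.0667 t -0.015..0.034
  -0.02 n66 z 0.0655 t -0.015..0.033
  -0.01 n71 z 0.0643 t -0.014..0.032
  -0.00 n18 z 0.0640 t -0.020..0.039
  0.01 n54 z 0.0654 t -0.022..0.040
  0.02 n33 z 0.0626 t -0.020..0.021
  0.03 n31 z 0.0611 t -0.002..0.019
  0.04 n34 z 0.0606 t -0.003..0.019
  0.05 n9 z 0.0600 t -0.001..0.017
  0.07 n32 z 0.0593 t -0.012..0.027
scene 7203
 plate 1143 ((483.01165771484375, 201.83334350585938), (138.89747619628906, 169.37969970703125), 11.667764663696289)
 white 579 z [0.0553 0.0641 0.0699]
 rectw ((513.21923828125, 206.23257446289062), (64.11096954345703, 134.02772521972656), 9.932221412658691)
  -0.06 n53 z 0.0670 t -0.015..0.038
  -0.05 n63 z 0.0671 t -0.012..0.039
  -0.04 n60 z 0.0660 t -0.015..0.038
  -0.03 n59 z 0.0649 t -0.014..0.036
  -0.02 n65 z 0.0643 t -0.012..0.036
  -0.01 n68 z 0.0629 t -0.018..0.036
  -0.00 n13 z 0.0658 t -0.020..0.040
  0.01 n59 z 0.0638 t -0.022..0.042
  0.02 n36 z 0.0617 t 0.001..0.040
  0.03 n35 z 0.0605 t -0.001..0.023
  0.04 n35 z 0.0594 t -0.002..0.023
  0.05 n3 z 0.0564 t 0.000..0.019
  0.07 n30 z 0.0573 t -0.013..0.030
```

Stand centre is about (0.511, 0.209) with yaw about 11.2°. I'll press with the fingers shut and tool x along the stand's -y (yaw -78.8°).

```bash
cat > go.py <<'E'
from h import *
import sys
# stand-frame helper: go.py PX PY YAW  then (t,s,z) triples -> tool-frame shares
O=np.array([.5115,.2087]); YAW=11.2
def shares(tgts,yaw_tool=YAW-90):
    st=r.get_state(); Rt=R.from_euler('xyz',st["eef_rot"],degrees=True); p=np.array(st["tcp_pos"])
    y=np.radians(YAW); ex=np.array([np.cos(y),np.sin(y)]); ey=np.array([-np.sin(y),np.cos(y)])
    d=p[:2]-O; print("now t %.4f s %.4f z %.4f"%(d@ex,d@ey,p[2]),"F",np.round(st["contact_force"],2),"w",round(st["gripper_width"],3),"T",st["time_s"],"rot",np.round(st["eef_rot"],2))
    for t,s,z in tgts:
        w=np.r_[O+t*ex+s*ey,z]; dv=Rt.inv().apply(w-p)/.5
        rv=(Rt.inv()*R.from_euler('xyz',[180,0,yaw_tool],degrees=True)).as_rotvec(degrees=True)/360
        print((t,s,z),"travel",np.round(dv,4).tolist(),"dr",np.round(rv,4).tolist())
if __name__=="__main__":
    a=list(map(float,sys.argv[1:])); shares([a[i:i+3] for i in range(0,len(a),3)])
E
python3 go.py 0 .030 .2  0 .03 .12
```

```text
now t -0.1882 s 0.4692 z 0.2266 F [-0.18 -0.58 -0.09] w 0.088 T 0.9 rot [-180.      0.    -20.44]
(0.0, 0.03, 0.2) travel [0.7813, 0.5504, 0.0531] dr [-0.0, 0.0, 0.1621]
(0.0, 0.03, 0.12) travel [0.7813, 0.5504, 0.2131] dr [-0.0, 0.0, 0.1621]
```

Emit:
jog_arm(travel=[[0.0977, 0.0688, 0.0066], [0.1953, 0.1376, 0.0133], [0.293, 0.2064, 0.02], [0.3907, 0.2752, 0.0266], [0.4883, 0.344, 0.033], [0.586, 0.4128, 0.04], [0.6836, 0.4816, 0.0465], [0.7813, 0.5504, 0.0531], [0.7813, 0.5504, 0.0531], [0.7813, 0.5504, 0.0531]], dr=[[0, 0, 0.0203], [0, 0, 0.0405], [0, 0, 0.0608], [0, 0, 0.081], [0, 0, 0.1013], [0, 0, 0.1216], [0, 0, 0.1418], [0, 0, 0.1621], [0, 0, 0.1621], [0, 0, 0.1621]], claw=[0, 0, 0, 0, 0, 0, 0, 0, 0, 0], newtons=10)

```text
time_s: 2.15
tcp_pos: [0.5059, 0.2379, 0.2001]
eef_rot: [-180.0, 0.0, -78.8]
contact_force: [-0.4, 0.9, 0.7]
gripper_width: 0.0009
gripper_force: 0.0
```

```bash
python3 - <<'E'
from h import *
from go import *
st=r.get_state(); c=r.capture("wrist"); save("w1.png",c["pixels"])
H=np.array(c["hand_eye"]); Rt=R.from_euler('xyz',st["eef_rot"],degrees=True).as_matrix(); p0=np.array(st["tcp_pos"])
v,u=np.mgrid[0:480,0:640]; z=c["range_z"]
p=np.stack([(u-c["cx"])/c["fx"]*z,-(v-c["cy"])/c["fy"]*z,-z],-1).reshape(-1,3)
p=p@H[:3,:3].T+H[:3,3]; p=p@Rt.T+p0
col=c["pixels"].reshape(-1,3).astype(float); sat=col.max(1)-col.min(1)
ok=(z.ravel()>0)&(abs(p[:,0]-.51)<.1)&(abs(p[:,1]-.21)<.12)
pl=ok&(abs(p[:,2]-.01)<.005)&(sat<30)&(col.max(1)<110)
print(H.round(3).tolist(), pl.sum(), cv2.minAreaRect((p[pl][:,:2]*1000).astype(np.float32)))
w=ok&(sat<40)&(p[:,2]>.045)&(p[:,2]<.1)&(col.min(1)>120); q=p[w]
print(w.sum(),cv2.minAreaRect((q[:,:2]*1000).astype(np.float32)))
y=np.radians(YAW); d=q[:,:2]-O; s=-np.sin(y)*d[:,0]+np.cos(y)*d[:,1]; t=np.cos(y)*d[:,0]+np.sin(y)*d[:,1]
for a in np.arange(-.08,.08,.01):
    m=(s>=a)&(s<a+.01)
    if m.sum(): print("  %.2f n%d z %.4f t %.3f..%.3f"%(a,m.sum(),np.median(q[m,2]),t[m].min(),t[m].max()))
shares([(0,.03,.09),(0,.03,.034)])
E
```

```text
[[0.001, 0.964, 0.265, 0.071], [1.0, -0.001, 0.0, 0.0], [0.0, 0.265, -0.964, -0.159], [0.0, 0.0, 0.0, 1.0]] 4490 ((482.9016418457031, 204.5719451904297), (129.22268676757812, 169.41958618164062), 11.426990509033203)
6541 ((512.7113647460938, 207.59072875976562), (61.434776306152344, 133.63616943359375), 11.24151611328125)
  -0.07 n704 z 0.0682 t -0.023..0.026
  -0.06 n824 z 0.0676 t -0.024..0.026
  -0.05 n733 z 0.0671 t -0.023..0.026
  -0.04 n794 z 0.0664 t -0.023..0.026
  -0.03 n729 z 0.0654 t -0.024..0.026
  -0.02 n665 z 0.0646 t -0.024..0.026
  -0.01 n291 z 0.0651 t -0.029..0.031
  -0.00 n639 z 0.0648 t -0.030..0.032
  0.01 n306 z 0.0624 t -0.011..0.012
  0.02 n303 z 0.0618 t -0.010..0.012
  0.03 n289 z 0.0610 t -0.010..0.012
  0.04 n23 z 0.0601 t -0.010..0.012
  0.05 n1 z 0.0596 t 0.005..0.005
  0.06 n240 z 0.0585 t -0.019..0.020
now t -0.0000 s 0.0305 z 0.2001 F [-0.37  1.42 -0.49] w 0.001 T 2.2 rot [-1.7999e+02  1.0000e-02 -7.8750e+01]
(0, 0.03, 0.09) travel [0.001, 0.0, 0.2203] dr [-0.0, 0.0, 0.0001]
(0, 0.03, 0.034) travel [0.001, 0.0, 0.3323] dr [-0.0, 0.0, 0.0001]
```

View pics/w1.png

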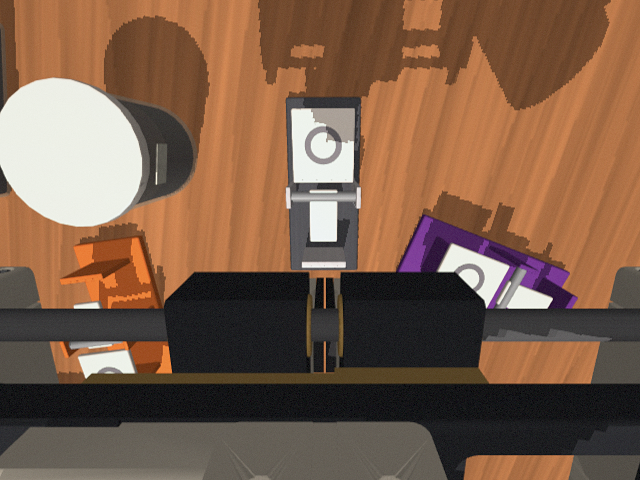

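The wrist view shows the stand at (323,180), ring blade at (323,145), tail at (323,215) and hinge pin at (323,195). It agrees with the measured pose. A black finger block fills the foreground, so I'll check its geometry before pressing.

```bash
python3 - <<'E'
from h import *
c=r.capture("wrist"); H=np.array(c["hand_eye"]); print(c["fx"])
z=c["range_z"]; v,u=np.mgrid[0:480,0:640]
p=np.stack([(u-c["cx"])/c["fx"]*z,-(v-c["cy"])/c["fy"]*z,-z],-1)@H[:3,:3].T+H[:3,3]
for uv in [(240,280),(240,335),(200,335),(175,300),(310,310),(310,345),(322,330),(330,300),(100,325),(420,280),(470,320),(250,377),(20,300)]:
    print(uv,(p[uv[1],uv[0]]*1000).round())
m=(z>0)&(z<.3); q=p[m]*1000
for lo,hi in((-15,3),(-30,-15),(-50,-30),(-66,-50),(-80,-66)):
    k=(q[:,2]>lo)&(q[:,2]<=hi)
    if k.sum(): print(lo,hi,k.sum(),q[k].min(0).round(),q[k].max(0).round())
E
```

```text
352.5797796734793
(240, 280) [ 38. -20. -78.]
(240, 335) [ 31. -18. -90.]
(200, 335) [  71.    0. -159.]
(175, 300) [ 38. -32. -89.]
(310, 310) [ 34.  -3. -85.]
(310, 345) [ 27.  -3. -88.]
(322, 330) [ 28.  -0. -84.]
(330, 300) [ 10.   3. -27.]
(100, 325) [ 30. -52. -84.]
(420, 280) [ 38.  24. -77.]
(470, 320) [ 35.  31. -92.]
(250, 377) [ 23. -16. -94.]
(20, 300) [ 31. -80. -74.]
-15 3 268 [  9.  -6. -15.] [12.  7.  0.]
-30 -15 387 [  5.  -6. -30.] [ 12.   7. -15.]
-50 -30 720 [-10.  -4. -50.] [ 12.   5. -30.]
-66 -50 86 [ -6.  -4. -66.] [ 32.  82. -50.]
-80 -66 10726 [-36. -89. -80.] [ 40.  86. -66.]
```

Emit:
jog_arm(travel=[[0, 0, 0.1], [0, 0, 0.2], [0, 0, 0.26], [0, 0, 0.272], [0, 0, 0.284], [0, 0, 0.296], [0, 0, 0.308], [0, 0, 0.32], [0, 0, 0.328], [0, 0, 0.328]], dr=[[0, 0, 0], [0, 0, 0], [0, 0, 0], [0, 0, 0], [0, 0, 0], [0, 0, 0], [0, 0, 0], [0, 0, 0], [0, 0, 0], [0, 0, 0]], claw=[0, 0, 0, 0, 0, 0, 0, 0, 0, 0])

```text
time_s: 3.5
tcp_pos: [0.5056, 0.2381, 0.0356]
eef_rot: [180.0, -0.0, -78.8]
contact_force: [0.8, 0.6, -0.2]
gripper_width: 0.0002
gripper_force: 0.1
```

```bash
python3 - <<'E'
from h import *
from go import *
import meas
for p,col,q in meas.meas():
    y=np.radians(YAW); d=q[:,:2]-O; s=-np.sin(y)*d[:,0]+np.cos(y)*d[:,1]; m=(s<-.012)&(s>-.075)&(q[:,2]<.135)
    print("slope fit",np.polyfit(s[m],q[m,2],1),"zmax",q[m,2].max(),"s min",s[m].min())
shares([(0,.03,.16),(0,-.09,.16),(0,-.09,.1)])
E
```

```text
top 5919
 plate 546 ((513.0613403320312, 201.91754150390625), (69.5835189819336, 154.85211181640625), 11.288086891174316)
 white 36 z [0.0543 0.0788 0.1443]
 rectw ((528.9425659179688, 197.42962646484375), (108.30669403076172, 53.10512161254883), 70.55755615234375)
slope fit [2.43698545 0.20982072] zmax 0.12318510947646866 s min -0.06335755001141556
scene 6723
 plate 812 ((493.70245361328125, 203.15968322753906), (118.95427703857422, 168.8899688720703), 12.486250877380371)
 white 4 z [0.0573 0.0872 0.1206]
 rectw ((536.259765625, 159.2297821044922), (35.09332275390625, 12.849066734313965), 55.18357849121094)
slope fit [2.61271529 0.2170625 ] zmax 0.12092088380061772 s min -0.06103892989112827
now t -0.0001 s 0.0299 z 0.0358 F [-1.16 -0.47  0.28] w 0.0 T 3.6 rot [ 1.7997e+02 -1.0000e-02 -7.8800e+01]
(0, 0.03, 0.16) travel [-0.0001, -0.0001, -0.2483] dr [0.0001, -0.0, -0.0]
(0, -0.09, 0.16) travel [0.2399, -0.0002, -0.2483] dr [0.0001, -0.0, -0.0]
(0, -0.09, 0.1) travel [0.2399, -0.0002, -0.1283] dr [0.0001, -0.0, -0.0]
```

Emit:
jog_arm(travel=[[0, 0, -0.12], [0, 0, -0.24], [0.04, 0, -0.26], [0.12, 0, -0.26], [0.2, 0, -0.26], [0.24, 0, -0.25], [0.24, 0, -0.18], [0.24, 0, -0.128], [0.24, 0, -0.128], [0.24, 0, -0.128]], dr=[[0, 0, 0], [0, 0, 0], [0, 0, 0], [0, 0, 0], [0, 0, 0], [0, 0, 0], [0, 0, 0], [0, 0, 0], [0, 0, 0], [0, 0, 0]], claw=[0, 0, 0, 0, 0, 0, 0, 0, 0, 0])

```text
time_s: 4.85
tcp_pos: [0.5294, 0.1207, 0.1006]
eef_rot: [-180.0, -0.0, -78.8]
contact_force: [-0.2, -0.7, 0.3]
gripper_width: 0.0002
gripper_force: 0.0
```

```bash
python3 - <<'E'
from h import *
from go import *
c=r.capture("scene"); save("s2.png",cv2.resize(c["pixels"][180:320,330:530],None,fx=4,fy=4))
c=r.capture("wrist"); save("w2.png",c["pixels"])
shares([(0,.025,.1),(0,.045,.075),(0,.045,.0645)])
E
```

```text
now t 0.0008 s -0.0896 z 0.1011 F [ 0.82 -0.42  0.79] w 0.001 T 4.95 rot [-1.799e+02  3.000e-02 -7.878e+01]
(0, 0.025, 0.1) travel [-0.2293, 0.0016, 0.0023] dr [-0.0003, 0.0001, 0.0001]
(0, 0.045, 0.075) travel [-0.2693, 0.0016, 0.0523] dr [-0.0003, 0.0001, 0.0001]
(0, 0.045, 0.0645) travel [-0.2693, 0.0017, 0.0733] dr [-0.0003, 0.0001, 0.0001]
```

View pics/s2.png

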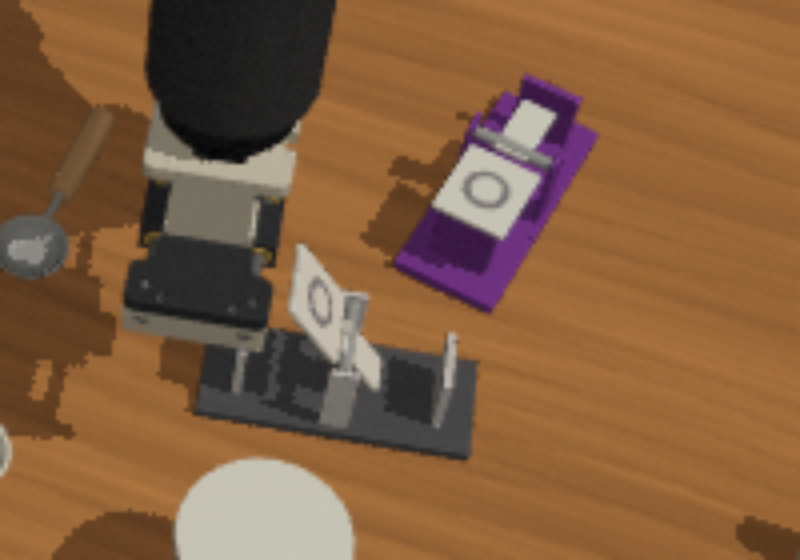

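The blade stands at about 55°, ring face at (320,300), with the fingers behind it on the -y side. I'll push it over now.

Emit:
jog_arm(travel=[[-0.03, 0, 0.002], [-0.06, 0, 0.002], [-0.09, 0, 0.002], [-0.12, 0, 0.002], [-0.15, 0, 0.002], [-0.18, 0, 0.002], [-0.205, 0, 0.002], [-0.23, 0, 0.002], [-0.25, 0, 0.012], [-0.25, 0, 0.012]], dr=[[0, 0, 0], [0, 0, 0], [0, 0, 0], [0, 0, 0], [0, 0, 0], [0, 0, 0], [0, 0, 0], [0, 0, 0], [0, 0, 0], [0, 0, 0]], claw=[0, 0, 0, 0, 0, 0, 0, 0, 0, 0])

```text
time_s: 6.2
tcp_pos: [0.5044, 0.2436, 0.0935]
eef_rot: [180.0, -0.0, -78.8]
contact_force: [-0.0, 0.1, 0.6]
gripper_width: 0.0006
gripper_force: 0.0
```

```bash
python3 - <<'E'
from h import *
from go import *
c=r.capture("scene"); save("s3.png",cv2.resize(c["pixels"][180:320,330:530],None,fx=4,fy=4))
shares([(0,.047,.08),(0,.05,.0655),(0,.05,.0635)])
E
```

```text
now t -0.0002 s 0.0352 z 0.0936 F [ 0.13 -1.   -1.23] w 0.0 T 6.25 rot [ 1.7997e+02 -2.0000e-02 -7.8770e+01]
(0, 0.047, 0.08) travel [-0.0236, -0.0004, 0.0273] dr [0.0001, -0.0, 0.0001]
(0, 0.05, 0.0655) travel [-0.0296, -0.0004, 0.0563] dr [0.0001, -0.0, 0.0001]
(0, 0.05, 0.0635) travel [-0.0296, -0.0004, 0.0603] dr [0.0001, -0.0, 0.0001]
```

View pics/s3.png

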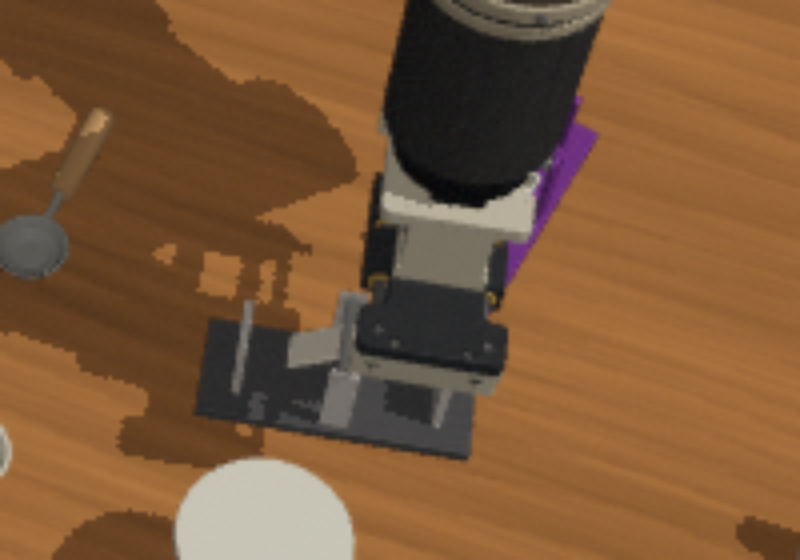

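The tail is now on the -y side, raised at (315,347). The blade has gone over and the stand has not moved. Next I press it flat gently.

Emit:
jog_arm(travel=[[-0.012, 0, 0.012], [-0.024, 0, 0.027], [-0.03, 0, 0.038], [-0.03, 0, 0.046], [-0.03, 0, 0.052], [-0.03, 0, 0.056], [-0.03, 0, 0.058], [-0.03, 0, 0.06], [-0.03, 0, 0.06], [-0.03, 0, 0.06]], dr=[[0, 0, 0], [0, 0, 0], [0, 0, 0], [0, 0, 0], [0, 0, 0], [0, 0, 0], [0, 0, 0], [0, 0, 0], [0, 0, 0], [0, 0, 0]], claw=[0, 0, 0, 0, 0, 0, 0, 0, 0, 0])

```text
time_s: 7.5
tcp_pos: [0.5018, 0.2577, 0.0641]
eef_rot: [-180.0, -0.0, -78.8]
contact_force: [-0.2, -0.4, 0.9]
gripper_width: 0.0003
gripper_force: 0.0
```

Emit:
jog_arm(travel=[[0, 0, 0.001], [0, 0, 0.002], [0, 0, 0.003], [0, 0, 0.0035], [0, 0, 0.0035], [0, 0, 0.0035], [0, 0, 0.0035], [0, 0, 0.0035], [0, 0, 0.0035], [0, 0, 0.0035]], dr=[[0, 0, 0], [0, 0, 0], [0, 0, 0], [0, 0, 0], [0, 0, 0], [0, 0, 0], [0, 0, 0], [0, 0, 0], [0, 0, 0], [0, 0, 0]], claw=[0, 0, 0, 0, 0, 0, 0, 0, 0, 0])

```text
time_s: 8.75
tcp_pos: [0.5019, 0.2578, 0.0627]
eef_rot: [-180.0, 0.0, -78.8]
contact_force: [-1.4, -0.7, 5.2]
gripper_width: 0.0004
gripper_force: 2.5
```

Contact with 5 N at tip height 62.7 mm, so the blade is flat on its rest. I'll retreat upward and check.

Emit:
jog_arm(travel=[[0, 0, -0.02], [0, 0, -0.08], [0, 0, -0.16], [0, 0, -0.24], [0.1, 0, -0.3], [0.2, 0, -0.3], [0.2, 0, -0.3], [0.2, 0, -0.3], [0.2, 0, -0.3], [0.2, 0, -0.3]], dr=[[0, 0, 0], [0, 0, 0], [0, 0, 0], [0, 0, 0], [0, 0, 0], [0, 0, 0], [0, 0, 0], [0, 0, 0], [0, 0, 0], [0, 0, 0]], claw=[0, 0, 0, 0, 0, 0, 0, 0, 0, 0])

```text
time_s: 10.0
tcp_pos: [0.5211, 0.1605, 0.2121]
eef_rot: [180.0, -0.0, -78.7]
contact_force: [-0.1, 0.7, -0.3]
gripper_width: 0.0007
gripper_force: 0.0
```

```bash
python3 - <<'E'
from h import *
from go import *
import meas
c=r.capture("scene"); save("s4.png",cv2.resize(c["pixels"][180:320,330:530],None,fx=4,fy=4))
for p,col,q in meas.meas():
    y=np.radians(YAW); d=q[:,:2]-O; s=-np.sin(y)*d[:,0]+np.cos(y)*d[:,1]; m=(s>.013)&(s<.07)&(q[:,2]<.1)
    print("slope",m.sum(),np.polyfit(s[m],q[m,2],1) if m.sum()>20 else "")
E
```

```text
top 4098
 plate 414 ((511.4404296875, 208.59278869628906), (68.7815170288086, 169.02122497558594), 11.435404777526855)
 white 146 z [0.0555 0.0631 0.0706]
 rectw ((499.52288818359375, 208.29513549804688), (38.21025085449219, 139.2524871826172), 20.28462028503418)
slope 100 [0.00141112 0.06346819]
scene 7141
 plate 1146 ((515.0234985351562, 208.50949096679688), (73.33509063720703, 169.72808837890625), 10.839300155639648)
 white 591 z [0.0565 0.0623 0.0685]
 rectw ((500.09893798828125, 229.81564331054688), (100.52982330322266, 175.0480194091797), 40.523040771484375)
slope 365 [-3.26555560e-06  6.21493053e-02]
```

View pics/s4.png

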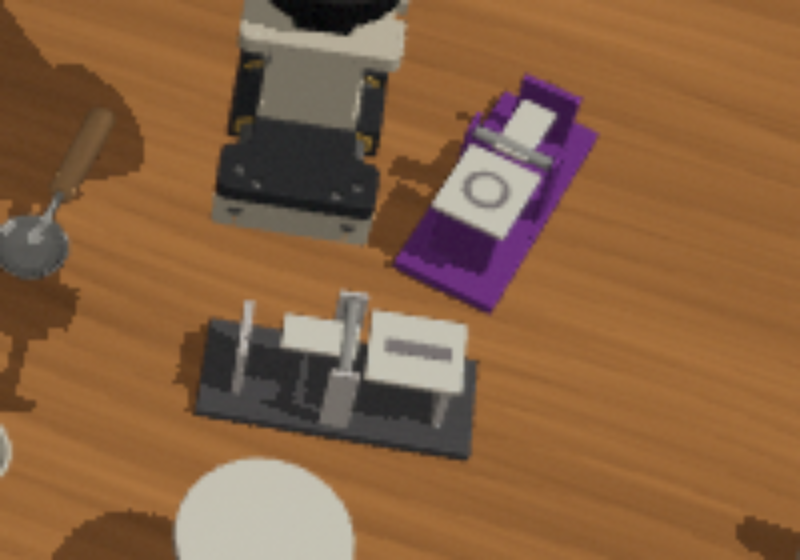

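The blade lies level on the +y rest with its bar face up, at (418,350). Its measured slope is about 0, and the stand has not moved.

```bash
python3 -c "
from plant import r
print(r.close_job())"
```

```text
the job is handed in; nothing more can be done
None
```

The jar's tag is flipped right over and lies flat on the +y rest, bar face up; the stand measured unmoved, the other things were not touched, and the job is handed in.

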